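# Push a die block through the sprung flap of a transfer lane

## Robot

A 7-joint arm with a two-finger parallel gripper is mounted at the origin on the work surface. World frame = base frame: x ahead of the robot, y to its left, z up, the work surface at z = 0. Lengths are in mm, angles in rad, forces in N, time in s.
With the tool pointing down it reaches from about 350 to 900 mm from the base axis. Payload 8.1 kg.
Tool frame: the origin (TCP) lies midway between the tips of the shut fingers; the grasp point (between the pads) lies 19 mm behind it; z points along the fingers, y is the direction in which the jaws open and shut (so a half turn about z gives the same grasp; the last joint's range is limited). The gripper opens to 92 mm and grips with 3 to 60 N. Pads are 19 mm wide; open, the fingers measure 130 mm over their backs; the gripper's body (75 mm by 190 mm) begins 47 mm behind the grasp point.
Start: joints at [1.216, 0.434, 0.025, 1.573, -0.012, 1.134, -0.075], TCP at [155.692, -605.311, 226.742] pointing down, gripper open.
Joint ranges: [-2.62, 2.62], [-0.44, 2.09], [-1.27, 1.32], [0.08, 2.57], [-1.32, 4.46], [0.12, 2], [-2.74, 2.74]. Speed limits (rad/s): [2.22, 2.22, 3.01, 3.01, 3.14, 3.14, 3.14].

## Interface

Orientations are given as a 3x3 rotation matrix whose columns are the frame's x, y, z axes.
In Python, from cell import arm, vision, sign_off gives the robot as it stands.
- The arm moves only by the tool arm_command, never from a script. Its argument "plan" is a list of rows, each a list of 7 numbers: the turn, a rotation vector about the tool's x, y, z in rad, then the shift along the tool's x, y, z in mm, then the opening, from -1 (shut) to 1 (fully open). In form: [[rx, ry, rz, dx, dy, dz, grip], ...]. A call has exactly 10 rows; each row is the pose to reach, as a shift and turn from the pose commanded when the call began, along the tool's axes at that moment; what a row does not reach only later rows make up. A row lasts 1/12 s, in which the tool goes at most 41.7 mm and 7.16 degrees, less where a joint would pass 70% of its speed; a pose out of reach is approached as far as the arm can. A call with a gripper value outside its range is refused whole. The fingers move at their own pace and stop on an object; "newtons" is the grip in N (left out, the last holds). Time passes only in rows, so rows that repeat a pose let the fingers close, or fill a call up. It gives the time, the measured TCP pose, the force and the opening at its end, in the units of the state.
- arm.observe(): the state, without advancing time (a new reading comes with each control period).
- vision.get_image(name): name is "scene" or "top" or "wrist"; returns the picture (384x512x3 uint8, red, green, blue); there is no depth.
- vision.calibration(name): a dict with "mtx" (3x3 intrinsics, pixels), "rvec" (rotation vector, rad) and "tvec" (3), from world to camera coordinates, as OpenCV has them. Camera axes: x right, y down, z forward; pixel columns grow to the right and rows downward; lengths in mm; the calibration is good to about 2 mm. A picture is of the moment at which its call begins: read the wrist's pose just before it. calibration takes no time and is no camera call; for the wrist camera it gives the pose at the moment of the call.
- sign_off(): hands the job in, once; it reports no verdict.
Trained networks look in the newest picture that a camera, given by its name, has taken for a name from the list of things; names that differ only in an ending like _2 or _b are one class to them, and where a whole thing is asked for, a point or a joint stands for the part that bears it (a point fixed in the world has none). Each returns a list of dicts, best first, with "confidence" (0 to 1); they miss things now and then, are a little off and sometimes report something else, mostly with a low value. They report only what shows in the picture. A call takes as long as a camera call. They do not tell look-alikes from the thing itself.
- vision.trace(target, camera): "region" (384x512 bool, what is visible of it).
- vision.pinpoint(target, camera): "point" ([x, y, z] in mm, in the coordinates of the camera as it stood for that picture, good to about 4 mm: a listed point, or the origin of a listed thing).
The state is a dict: "time_s": time; "joints": joint angles; "qvel": joint speeds; "joint_efforts": joint torques, N m; "eef_pos": TCP position; "tool_rot": TCP orientation; "wrist_force": force on the tool from outside, world axes, zero at the start; "torque": the same for the moment, N m; "width": finger opening in mm.
Only numpy, scipy, OpenCV 4.12 (cv2) and the standard library are available. Lean on these libraries where they do the work, as an engineer would, in place of code of your own. Each camera call takes 0.05 s, during which the arm holds its last target. There are 200 camera calls.

## Task

Push the aluminium die block along the lane, flat on its floor, through the sprung one-way flap and on into the covered bay until it has pushed the plunger hidden there in by about a centimetre, without ramming the plunger right in. Then come out so that the flap stays shut behind the block. Do not lift the block over the gate, and leave the other things on the bench where they are.

Things in the scene. Friction and masses are not known exactly. Their poses are not given: they have to be found in the camera images.
- lane: grey sheet-steel lane fixed to the bench, 600 mm long (x -300 to 300); origin on the bench top under the shut flap, x = direction of pushing, y to its left, z up. Floor plate's top at z 6 mm; walls 5 mm thick, tops at z 46. Throat (x -50 to 0) is y -36 to 36 inside; beyond the flap it is y -52 to 36. Open on top except over the bay
- pan (a point): middle of the in-feed pan's floor (lane x -225, y 0, z 6 mm). The pan is y -78 to 78 mm inside from lane x -300, where its end is open, to x -150; from x -150 to -50 its walls narrow to the throat
- bay (a point): top of the middle of the covered bay's roof (lane x 232, y -8, z 50 mm). The roof covers the lane's full width from lane x 170 to 295, its underside at z 46; a 12 mm sight slot runs along it
- flap (a joint): aluminium flap 76 x 36 x 4 mm on edge across the lane at x 0, top at z 46, on an upright hinge at lane y -46; 0 = shut, grows (rad) as it swings towards lane +x, to 1.5; it cannot swing the other way. Spring 0.036 N m shut, 0.08 fully open: shuts by itself once nothing stands in the 80 mm arc beyond it
- flap_tip (a point): middle of the flap's free edge, 78 mm from its hinge axis, z 28 mm
- plunger (a joint): steel plate 56 wide x 24 high mm under the bay's roof, facing the oncoming block; reading = how far it is pushed in along lane +x (m), 0 at the start, bottoms out at 0.022. No spring: about 7 N of drag, stays where left. Where it is set along the bay differs each time: the block meets it with its tail 89 to 129 mm beyond the flap line
- block: bare aluminium die block, 0.4 to 0.65 kg: base 100 (x) x 60 (y) x 24 mm high with a round boss 42 mm across on top, 34 mm high in all; origin at the centre of its underside, x along its length; it lies in the in-feed pan with its x roughly along the lane's x
- block_nose (a point): middle of the block's leading end face (block x +50 mm, 12 mm up)
- block_tail (a point): middle of the block's rear end face (block x -50 mm, 12 mm up), the face to push on
- collar: bystander: steel collar 60 mm across, 28 high; origin centre of underside
- mandrel: bystander: upright dark steel cylinder 38 mm across, 55 high; origin centre of underside
- parallels: bystander: dark wood packing 100 x 50 x 35 mm; origin centre of underside
- bowl: bystander: spun steel bowl 150 mm across, 75 high; origin centre of underside
- oil: bystander: amber jar 60 mm across, 110 high; origin centre of underside
There are look-alikes about, which are no part of the job. Of the things shaped like the block, the aluminium one is meant.

How it is judged:
By the outcome, as a careful person would: the job done as asked, in the order asked, and still so for the second after the job is handed in, with the robot touching nothing.
It also fails if it takes over 45 s, if anything falls off the work surface, if the arm or the gripper's body presses on something with over 40 N, if the wrist force passes 120 N, or if a joint passes its speed limit or range.

## Working session

There is one attempt and no reset: what is moved stays moved. The work goes in short steps, Python scripts to look and compute and a tool call to move; the robot and the scene stay as the last step left them, time stands still between calls to the robot, and variables do not carry over. Pictures are saved under pics/ and viewed, about 8 in all and at most 12, crops included, and the job is handed in when it is done.

Besides the shell and the picture viewer there is one more tool, called after ">>>" in YAML: its name, and indented under it one key for each argument. arm_command: Moves the arm, as the interface text tells. Its arguments: {"type":"object","properties":{"plan":{"type":"array"},"newtons":{"type":"number"}},"required":["plan"]}

```bash
mkdir -p pics; cat > h.py <<'E'
import numpy as np, cv2
from cell import arm, vision, sign_off
def cal(n):
    c=vision.calibration(n); return np.array(c["mtx"]),cv2.Rodrigues(np.array(c["rvec"],float))[0],np.array(c["tvec"],float).ravel()
def pp(t,n,k=3):
    M,R,T=cal(n)
    return [(round(d["confidence"],2),(R.T@(np.array(d["point"])-T)).round(1)) for d in vision.pinpoint(t,n)[:k]]
def ray(n,u,v,z):
    M,R,T=cal(n); d=R.T@np.linalg.inv(M)@[u,v,1]; c=-R.T@T; return c+d*(z-c[2])/d[2]
def proj(n,P):
    M,R,T=cal(n); return cv2.projectPoints(np.array(P,float).reshape(-1,3),cv2.Rodrigues(R)[0],T,M,None)[0].reshape(-1,2)
def save(n,f): 
    im=vision.get_image(n); cv2.imwrite("pics/"+f,im[...,::-1]); return im
E
python3 - <<'E'
from h import *
a=save("top","a.png");
for t in ["lane","pan","bay","flap_tip","block","block_nose","block_tail","collar","mandrel","parallels","bowl","oil"]: print(t,pp(t,"top"))
b=save("scene","b.png")
for t in ["lane","pan","bay","flap_tip","block","block_nose","block_tail"]: print(t,pp(t,"scene"))
cv2.imwrite("pics/ab.png",cv2.resize(np.vstack([a,b])[...,::-1],(450*1,600)) if 0 else np.hstack([cv2.resize(a,(800,600))])[...,::-1])
s=arm.observe(); print(s["tool_rot"],s["time_s"],s["wrist_force"])
E
```

```text
lane [(0.77, array([500. ,  86.4,   2.1])), (0.22, array([ 535.3, -132.1,    3.3]))]
pan [(0.74, array([ 535.3, -135.6,    5.1]))]
bay [(0.9, array([470.9, 315. ,  50.9])), (0.19, array([643.6, 138.3,  -0.9]))]
flap_tip [(0.47, array([470.2,  82.9,  24.9])), (0.38, array([553.3, 477.8,   1. ]))]
block [(0.95, array([ 337. , -197.3,   -2.3])), (0.91, array([ 651. , -285.1,   -1.5]))]
block_nose [(0.7, array([ 294.1, -170.8,   12.5])), (0.58, array([ 692.3, -315. ,   11.9]))]
block_tail [(0.94, array([ 379.4, -220.9,    8.3])), (0.88, array([ 551. , -177.4,   14.5])), (0.82, array([ 602.1, -264.1,   10.2]))]
collar [(0.67, array([643.2, 139.6,  -0.8])), (0.38, array([470.7,  81.3,  29.3])), (0.16, array([553.8, 475.8,   1.9]))]
mandrel [(0.65, array([363.9, 139. ,  -1.6]))]
parallels [(0.61, array([677.2, -44.5,   0.9]))]
bowl [(0.74, array([ 510.8, -469.1,   -5.5]))]
oil [(0.67, array([ 5.566e+02,  4.763e+02, -1.000e-01]))]
lane [(0.83, array([498.1,  87.7,   3.9]))]
pan [(0.63, array([ 529.5, -138. ,    7.3])), (0.5, array([ 504.6, -467.5,    0. ]))]
bay [(0.77, array([471.2, 315.5,  51.8]))]
flap_tip [(0.56, array([466.1,  75.1,  33. ]))]
block [(0.93, array([ 331.1, -199.1,    2. ])), (0.75, array([ 641.7, -288.3,   -4.3])), (0.67, array([ 537.4, -127.1,    9.7]))]
block_nose [(0.93, array([ 691.3, -307.3,   13.4])), (0.68, array([519.3, -78.8,  18.9]))]
block_tail [(0.89, array([ 601.6, -263.7,   14.2])), (0.71, array([ 371.5, -223. ,   16.8])), (0.64, array([ 548.4, -180.3,   22. ]))]
[[ 9.68488429e-01  2.49058548e-01  3.92844947e-05]
 [ 2.49058550e-01 -9.68488428e-01 -5.75055163e-05]
 [ 2.37243381e-05  6.54775664e-05 -9.99999998e-01]] 1.05 [ 0.20381472 -0.34444158 -0.70763289]
```

View pics/ab.png

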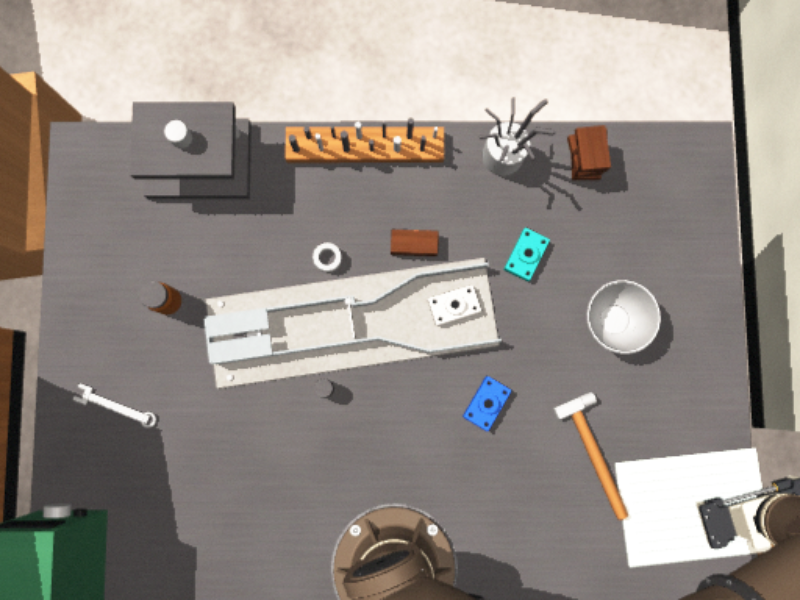

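View pics/b.png

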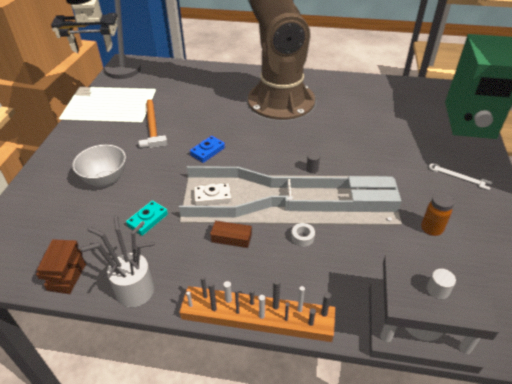

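The white-aluminium block lies in the pan (about 455,305 in the enlarged top view), with its nose yawed a little from the lane. The blue and teal blocks outside the lane are look-alikes. The bay is at the left (240,335) and the flap is at (352,318).

```bash
cat >> h.py <<'E'
def frame(p): # ox,oy,th
    e=np.array([np.cos(p[2]),np.sin(p[2])]); return np.array(p[:2]),e,np.array([-e[1],e[0]])
def l2w(p,q): o,e,n=frame(p); q=np.atleast_2d(q); return np.c_[o+q[:,:1]*e+q[:,1:2]*n,q[:,2]]
def w2l(p,w): o,e,n=frame(p); d=np.array(w)[:2]-o; return np.array([d@e,d@n])
E
python3 - <<'E'
from h import *
from scipy.optimize import least_squares
L=[(0,0),(-225,0),(232,-8),(0,0),(-225,0),(232,-8)]
W=[(500,86.4),(535.3,-135.6),(470.9,315),(498.1,87.7),(529.5,-138),(471.2,315.5)]
p=least_squares(lambda p:(l2w(p,[(a,b,0) for a,b in L])[:,:2]-W).ravel(),[500,87,1.7]).x
print(p.round(3), (l2w(p,[(a,b,0) for a,b in L])[:,:2]-W).round(1).tolist())
for w in [(551,-177.4),(548.4,-180.3),(519.3,-78.8),(537.4,-127.1)]: print(w2l(p,w).round(1))
im=vision.get_image("top")
q=lambda P:proj("top",l2w(p,P))
x0,y0=120,160; s=4
c=cv2.resize(im[y0:y0+95,x0:x0+200],None,fx=s,fy=s,interpolation=cv2.INTER_CUBIC)[...,::-1].copy()
for P in [[(-300,78,46),(-150,78,46),(-50,36,46),(300,36,46)],[(-300,-78,46),(-150,-78,46),(-50,-36,46),(0,-36,46)],[(0,-52,46),(300,-52,46)],[(0,-46,46),(0,32,46)],[(170,-52,50),(170,36,50)],[(295,-52,50),(295,36,50)]]:
    cv2.polylines(c,[((q(P)-[x0,y0])*s).round().astype(int)],False,(0,0,255),1)
cv2.imwrite("pics/c.png",c)
E
```

```text
[498.552  85.789   1.723] [[-1.4, -0.6], [-2.6, -1.0], [0.3, 1.3], [0.5, -1.9], [3.2, 1.4], [0.0, 0.8]]
[-268.1  -11.9]
[-270.6   -8.9]
[-165.8    4.5]
[-216.3   -6.1]
```

View pics/c.png

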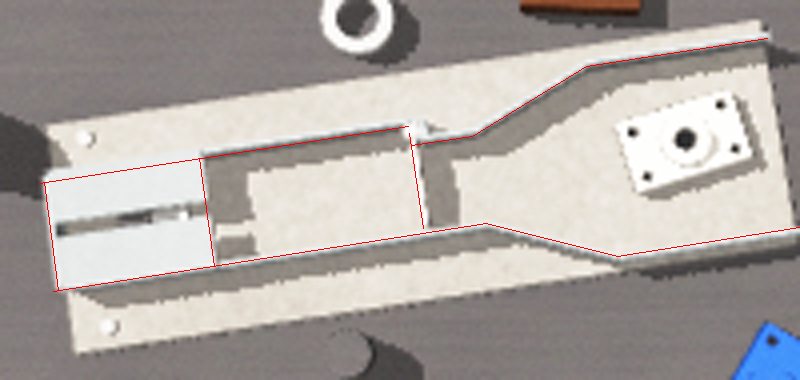

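```bash
cat >> h.py <<'E'
P=(498.55,85.79,1.723)
def go(x,y,z,th=P[2]):
    s=arm.observe(); R=np.array(s["tool_rot"]); w=l2w(P,(x,y,z))[0]
    t=R.T@(w-s["eef_pos"]); a=th-np.arctan2(R[1,0],R[0,0])
    print("shift",t.round(1),"rz",round(-a,4),"lane now",w2l(P,s["eef_pos"]).round(1),"z",s["eef_pos"][2].round(1),"t",s["time_s"])
E
python3 - <<'E'
from h import *
print(w2l(P,ray("top",120+685/4,160+140/4,40)))
go(-217,-6,150)
E
```

```text
[-220.52957744   -6.3813999 ]
shift [ 488.6 -367.4   76.7] rz -1.4713 lane now [-631.1  443.7] z 226.7 t 1.1
```

>>> arm_command:
  plan:
    - [0,0,-1.471,488,-367,0,0.83]
    - [0,0,-1.471,488,-367,0,0.83]
    - [0,0,-1.471,488,-367,0,0.83]
    - [0,0,-1.471,488,-367,0,0.83]
    - [0,0,-1.471,488,-367,0,0.83]
    - [0,0,-1.471,488,-367,0,0.83]
    - [0,0,-1.471,488,-367,0,0.83]
    - [0,0,-1.471,488,-367,0,0.83]
    - [0,0,-1.471,488,-367,0,0.83]
    - [0,0,-1.471,488,-367,0,0.83]

```text
time_s: 1.93
eef_pos: [416.8, -278.2, 227.1]
tool_rot: [[0.063, 0.998, 0.001], [0.998, -0.063, -0.001], [-0.001, 0.001, -1.0]]
wrist_force: [1.1, -0.7, -0.1]
width: 83.7
```

```bash
python3 -c "
from h import *
go(-219,-6,100)"
```

```text
shift [155.8 111.2 127.1] rz -0.2154 lane now [-347.4  136. ] z 227.1 t 1.9333
```

>>> arm_command:
  plan:
    - [0,0,-0.125,30,22,0,0.83]
    - [0,0,-0.215,60,43,10,0.83]
    - [0,0,-0.215,90,65,40,0.83]
    - [0,0,-0.215,120,87,70,0.83]
    - [0,0,-0.215,150,108,100,0.83]
    - [0,0,-0.215,155,111,120,0.83]
    - [0,0,-0.215,155,111,127,0.83]
    - [0,0,-0.215,155,111,127,0.83]
    - [0,0,-0.215,155,111,127,0.83]
    - [0,0,-0.215,155,111,127,0.83]

```text
time_s: 2.77
eef_pos: [537.5, -134.4, 101.0]
tool_rot: [[-0.144, 0.99, 0.001], [0.99, 0.144, -0.001], [-0.001, 0.001, -1.0]]
wrist_force: [0.8, -0.2, -0.2]
width: 83.9
```

```bash
python3 - <<'E'
from h import *
go(-219,-6,10)
save("wrist","d.png")
for t in ["block_tail","block_nose","block"]: print(t,[(c,w2l(P,w).round(1),w[2]) for c,w in pp(t,"wrist",2)])
E
```

```text
shift [ 4.6  0.7 91. ] rz -0.0081 lane now [-223.5   -5.1] z 101.0 t 2.7667
block_tail [(0.83, array([-266.4,  -16.9]), np.float64(17.2))]
block_nose [(0.61, array([-170. ,   -3.5]), np.float64(21.0))]
block [(0.87, array([-254.5,  206.8]), np.float64(5.0)), (0.79, array([-219.1,   -8.2]), np.float64(9.2))]
```

View pics/d.png

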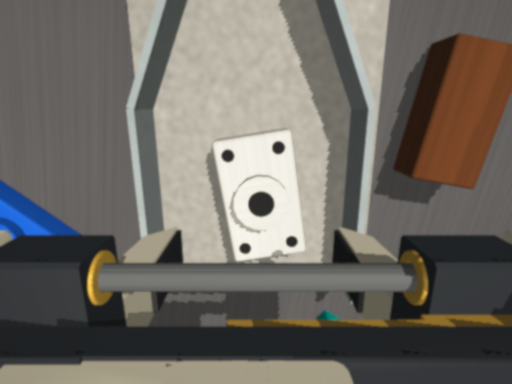

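The wrist view shows the block (about 260,200) between the open fingers, slightly yawed, with the pan walls clear on both sides.

>>> arm_command:
  plan:
    - [0,0,-0.008,3,1,30,0.83]
    - [0,0,-0.008,3,1,55,0.83]
    - [0,0,-0.008,3,1,75,0.83]
    - [0,0,-0.008,3,1,85,0.83]
    - [0,0,-0.008,3,1,90,0.83]
    - [0,0,-0.008,3,1,90,0.83]
    - [0,0,-0.008,3,1,90,0.4]
    - [0,0,-0.008,3,1,90,0.2]
    - [0,0,-0.008,3,1,90,0.2]
    - [0,0,-0.008,3,1,90,0.2]
  newtons: 12

```text
time_s: 3.8
eef_pos: [538.9, -129.8, 10.7]
tool_rot: [[-0.153, 0.988, 0.002], [0.988, 0.153, -0.0], [-0.001, 0.002, -1.0]]
wrist_force: [0.9, -0.1, 2.0]
width: 62.9
```

```bash
python3 -c "
from h import *
go(-219,0,10)"
```

```text
shift [ 0.3 -7.2  0.7] rz 0.0017 lane now [-219.3   -7.2] z 10.7 t 3.8
```

>>> arm_command:
  plan:
    - [0,0,0,0,0,0,0.2]
    - [0,0,0,0,0,0,0.2]
    - [0,0,0,0,-1,0,0.2]
    - [0,0,0,0,-3,0,0.2]
    - [0,0,0,0,-5,0,0.2]
    - [0,0,0,0,-7,0,0.2]
    - [0,0,0,0,-7,0,0.2]
    - [0,0,0,0,-7,0,0.6]
    - [0,0,0,0,-7,0,0.7]
    - [0,0,0,0,-7,0,0.7]

```text
time_s: 4.63
eef_pos: [529.7, -131.0, 9.3]
tool_rot: [[-0.153, 0.988, -0.002], [0.988, 0.153, -0.0], [0.0, -0.002, -1.0]]
wrist_force: [-0.5, -0.5, -0.9]
width: 75.8
```

>>> arm_command:
  plan:
    - [0,0,0,0,0,0,0.7]
    - [0,0,0,0,0,-20,0.7]
    - [0,0,0,-10,0,-50,0.4]
    - [0,0,0,-45,0,-55,0.0]
    - [0,0,0,-75,0,-55,-0.3]
    - [0,0,0,-75,0,-55,-0.57]
    - [0,0,0,-75,0,-55,-0.57]
    - [0,0,0,-75,0,-55,-0.57]
    - [0,0,0,-75,0,-55,-0.57]
    - [0,0,0,-75,0,-55,-0.57]

```text
time_s: 5.47
eef_pos: [542.1, -203.5, 64.5]
tool_rot: [[-0.155, 0.988, -0.001], [0.988, 0.155, 0.001], [0.001, -0.001, -1.0]]
wrist_force: [0.3, -0.7, -0.3]
width: 29.4
```

```bash
python3 - <<'E'
from h import *
go(-290,0,12)
save("wrist","e.png")
for t in ["block_tail","block_nose","block"]: print(t,[(c,w2l(P,w).round(1),w[2]) for c,w in pp(t,"wrist",2)])
E
```

```text
shift [ 2.5  0.8 52.5] rz 0.0036 lane now [-292.5    0.8] z 64.5 t 5.4667
block_tail [(0.96, array([-270.,  -13.]), np.float64(20.5)), (0.77, array([-285.1,  167.7]), np.float64(11.6))]
block_nose [(0.9, array([-169.3,    3.7]), np.float64(19.3))]
block [(0.58, array([-221.4,   -2.3]), np.float64(6.6))]
```

View pics/e.png

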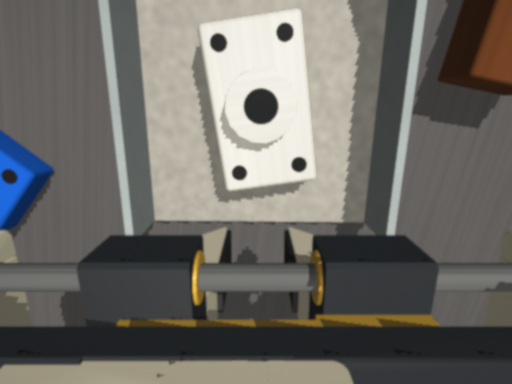

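The block is still yawed about 8° (tail edge from 228,190 to 315,177). Pushing with two fingertips on the tail face will square it.

>>> arm_command:
  plan:
    - [0,0,0.003,0,4,25,-0.57]
    - [0,0,0.003,0,6,45,-0.57]
    - [0,0,0.003,0,6,52,-0.57]
    - [0,0,0.003,0,6,52,-0.57]
    - [0,0,0.003,6,6,52,-0.57]
    - [0,0,0.003,12,6,52,-0.57]
    - [0,0,0.003,17,6,52,-0.57]
    - [0,0,0.003,22,6,52,-0.57]
    - [0,0,0.003,28,6,52,-0.57]
    - [0,0,0.003,34,6,52,-0.57]

```text
time_s: 6.5
eef_pos: [543.3, -171.3, 13.6]
tool_rot: [[-0.15, 0.989, 0.001], [0.989, 0.15, -0.002], [-0.002, 0.001, -1.0]]
wrist_force: [-1.3, -6.1, 3.3]
width: 19.8
```

>>> arm_command:
  plan:
    - [0,0,0,6,0,0,-0.57]
    - [0,0,0,12,0,0,-0.57]
    - [0,0,0,18,0,0,-0.57]
    - [0,0,0,24,0,0,-0.57]
    - [0,0,0,30,0,0,-0.57]
    - [0,0,0,36,0,0,-0.57]
    - [0,0,0,42,0,0,-0.57]
    - [0,0,0,48,0,0,-0.57]
    - [0,0,0,50,0,0,-0.57]
    - [0,0,0,50,0,0,-0.57]

```text
time_s: 7.33
eef_pos: [536.2, -120.4, 13.4]
tool_rot: [[-0.151, 0.989, 0.001], [0.989, 0.151, -0.0], [-0.0, 0.001, -1.0]]
wrist_force: [1.4, -0.5, 1.2]
width: 19.7
```

```bash
python3 - <<'E'
from h import *
go(-200,0,12)
im=vision.get_image("top"); w=save("wrist","f0.png")
c=cv2.resize(im[160:255,120:320],(800,380),interpolation=cv2.INTER_CUBIC)
c=np.vstack([c,np.hstack([cv2.resize(w[:280],(400,219)),np.zeros((219,400,3),np.uint8)])])
cv2.imwrite("pics/f.png",c[...,::-1])
E
```

```text
shift [ 9.5 -6.   1.4] rz -0.0007 lane now [-209.5   -6. ] z 13.4 t 7.3333
```

View pics/f.png

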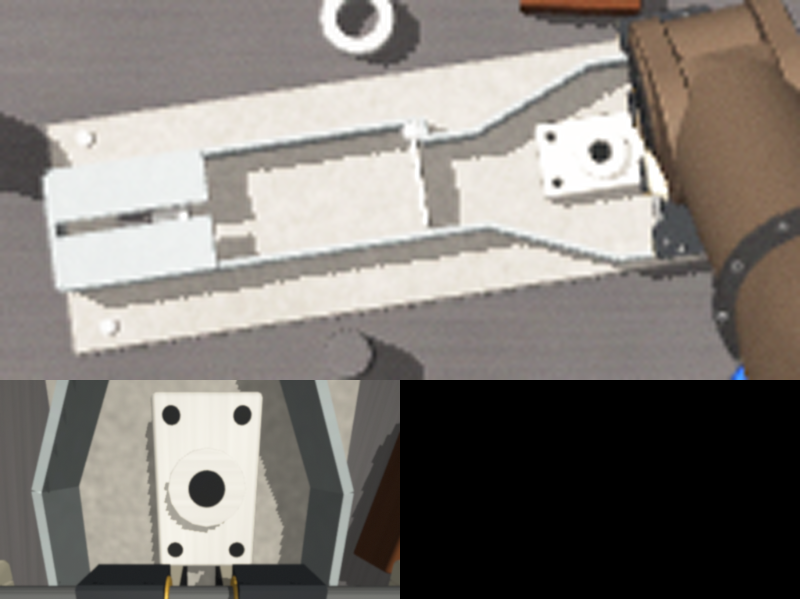

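The block is now square to the lane but sits a few mm towards -y, with its boss at (600,152). I'll push on with a slight diagonal to centre it for the throat.

>>> arm_command:
  plan:
    - [0,0,0,4,-0.5,0,-0.57]
    - [0,0,0,9,-1,0,-0.57]
    - [0,0,0,14,-2,0,-0.57]
    - [0,0,0,19,-3,0,-0.57]
    - [0,0,0,24,-4,0,-0.57]
    - [0,0,0,29,-4.5,0,-0.57]
    - [0,0,0,34,-5,0,-0.57]
    - [0,0,0,38,-5.5,0,-0.57]
    - [0,0,0,42,-6,0,-0.57]
    - [0,0,0,45,-6,0,-0.57]

```text
time_s: 8.27
eef_pos: [523.0, -78.0, 12.9]
tool_rot: [[-0.15, 0.989, 0.0], [0.989, 0.15, -0.001], [-0.001, 0.0, -1.0]]
wrist_force: [0.1, -5.5, 3.1]
width: 19.6
```

```bash
python3 - <<'E'
from h import *
go(-100,0,12)
save("wrist","g.png")
for t in ["block_nose","block"]: print(t,[(c,w2l(P,w).round(1),w[2]) for c,w in pp(t,"wrist",2)])
E
```

```text
shift [65.6  0.5  0.8] rz -0.0021 lane now [-165.6    0.7] z 12.9 t 8.2667
block_nose [(0.74, array([-51.1,  -7.7]), np.float64(16.3))]
block [(0.63, array([-106.6,   -4.3]), np.float64(4.1))]
```

View pics/g.png

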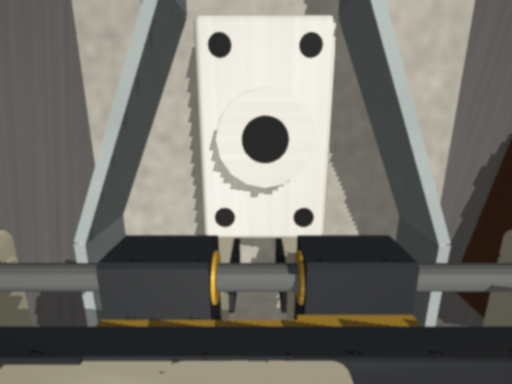

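The block is square and about 3 mm off centre at the throat mouth. I'll push it through the flap.

>>> arm_command:
  plan:
    - [0,0,0,5,-0.5,0,-0.57]
    - [0,0,0,11,-1,0,-0.57]
    - [0,0,0,17,-2,0,-0.57]
    - [0,0,0,23,-2,0,-0.57]
    - [0,0,0,29,-2,0,-0.57]
    - [0,0,0,35,-2,0,-0.57]
    - [0,0,0,41,-2,0,-0.57]
    - [0,0,0,46,-2,0,-0.57]
    - [0,0,0,51,-2,0,-0.57]
    - [0,0,0,56,-2,0,-0.57]

```text
time_s: 9.25
eef_pos: [512.3, -23.5, 12.7]
tool_rot: [[-0.149, 0.989, -0.0], [0.989, 0.149, -0.002], [-0.001, -0.001, -1.0]]
wrist_force: [0.6, -9.4, 5.4]
width: 19.5
```

>>> arm_command:
  plan:
    - [0,0,0,5,0,0,-0.57]
    - [0,0,0,10,0,0,-0.57]
    - [0,0,0,16,0,0,-0.57]
    - [0,0,0,22,0,0,-0.57]
    - [0,0,0,28,0,0,-0.57]
    - [0,0,0,34,0,0,-0.57]
    - [0,0,0,40,0,0,-0.57]
    - [0,0,0,46,0,0,-0.57]
    - [0,0,0,52,0,0,-0.57]
    - [0,0,0,58,0,0,-0.57]

```text
time_s: 10.08
eef_pos: [503.3, 33.3, 12.7]
tool_rot: [[-0.149, 0.989, -0.001], [0.989, 0.149, -0.002], [-0.002, -0.001, -1.0]]
wrist_force: [0.4, -8.9, 6.0]
width: 19.7
```

```bash
python3 - <<'E'
from h import *
go(0,-2,12)
w=save("wrist","h0.png"); s=save("scene","h1.png")
c=np.hstack([cv2.resize(w,(440,330)),cv2.resize(s[140:240,170:430],(360,138))[:, :] if 0 else cv2.copyMakeBorder(cv2.resize(s[140:240,170:300],(360,277)),0,53,0,0,cv2.BORDER_CONSTANT)])
cv2.imwrite("pics/h.png",c[...,::-1])
E
```

```text
shift [52.7  5.1  0.6] rz -0.003 lane now [-52.7   3.2] z 12.7 t 10.0833
```

View pics/h.png

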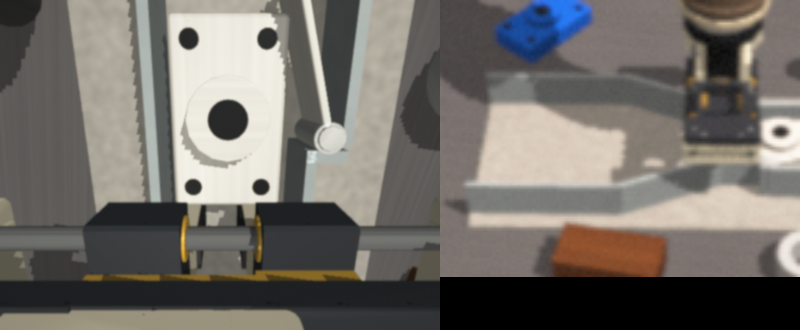

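The flap has swung open along the block's right side (320,60), and the block is square. I'll carry on to just before the earliest possible plunger contact.

>>> arm_command:
  plan:
    - [0,0,0,6,0,0,-0.57]
    - [0,0,0,12,0.5,0,-0.57]
    - [0,0,0,18,1,0,-0.57]
    - [0,0,0,24,1.5,0,-0.57]
    - [0,0,0,30,2,0,-0.57]
    - [0,0,0,36,2.5,0,-0.57]
    - [0,0,0,42,3,0,-0.57]
    - [0,0,0,48,3,0,-0.57]
    - [0,0,0,54,3,0,-0.57]
    - [0,0,0,60,3,0,-0.57]

```text
time_s: 11.02
eef_pos: [497.3, 93.2, 12.6]
tool_rot: [[-0.149, 0.989, -0.001], [0.989, 0.149, -0.002], [-0.002, -0.002, -1.0]]
wrist_force: [0.2, -7.8, 5.4]
width: 19.9
```

>>> arm_command:
  plan:
    - [0,0,0,6,0,0,-0.57]
    - [0,0,0,12,0,0,-0.57]
    - [0,0,0,18,0,0,-0.57]
    - [0,0,0,24,0,0,-0.57]
    - [0,0,0,30,0,0,-0.57]
    - [0,0,0,36,0,0,-0.57]
    - [0,0,0,42,0,0,-0.57]
    - [0,0,0,47,0,0,-0.57]
    - [0,0,0,51,0,0,-0.57]
    - [0,0,0,55,0,0,-0.57]

```text
time_s: 11.85
eef_pos: [489.0, 147.2, 12.6]
tool_rot: [[-0.149, 0.989, -0.001], [0.989, 0.149, -0.003], [-0.003, -0.002, -1.0]]
wrist_force: [0.4, -9.7, 7.8]
width: 19.9
```

```bash
python3 - <<'E'
from h import *
go(79,-2,12)
w=save("wrist","i0.png"); s=save("top","i1.png"); e=save("scene","i2.png")
for t in ["block_tail","block"]: print(t,[(c,w2l(P,w).round(1),w[2]) for c,w in pp(t,"wrist",2)])
c=np.hstack([cv2.resize(w,(400,300)),cv2.resize(e[160:235,300:400],(400,300),interpolation=cv2.INTER_CUBIC)])
c=np.vstack([c,cv2.resize(s[190:245,120:266],(800,300),interpolation=cv2.INTER_CUBIC)])
cv2.imwrite("pics/i.png",c[...,::-1])
E
```

```text
shift [16.9  2.1  0.5] rz -0.0029 lane now [62.1  0.1] z 12.6 t 11.85
block_tail [(0.66, array([74.3, -5. ]), np.float64(18.8))]
block [(0.97, array([124.4,  -3.4]), np.float64(6.1))]
```

View pics/i.png

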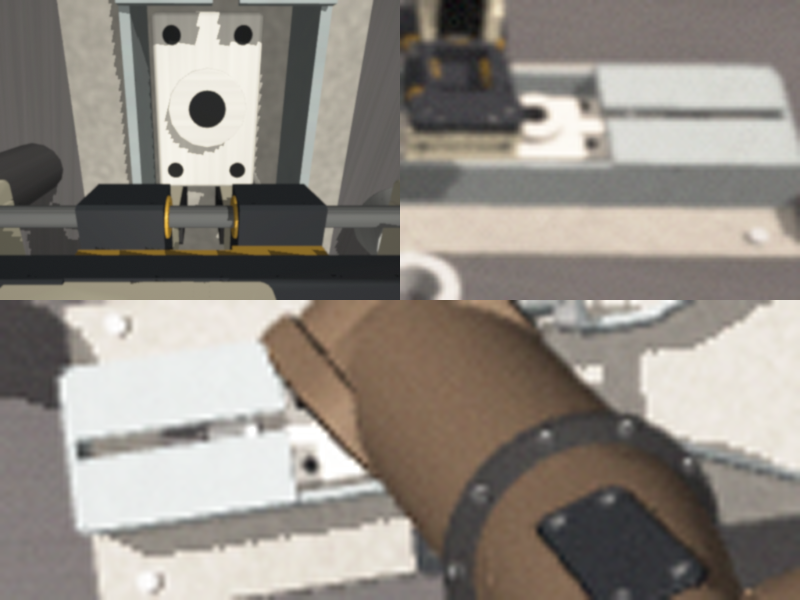

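The block is under the roof edge with its tail at about 73 mm, and the push force baseline is about 9 N. From here I'll step slowly and watch for the roughly 7 N rise.

>>> arm_command:
  plan:
    - [0,0,0,2,0,0,-0.57]
    - [0,0,0,3.5,0,0,-0.57]
    - [0,0,0,5,0,0,-0.57]
    - [0,0,0,6,0,0,-0.57]
    - [0,0,0,7,0,0,-0.57]
    - [0,0,0,8,0,0,-0.57]
    - [0,0,0,9,0,0,-0.57]
    - [0,0,0,10,0,0,-0.57]
    - [0,0,0,11,0,0,-0.57]
    - [0,0,0,12,0,0,-0.57]

```text
time_s: 12.93
eef_pos: [487.3, 159.8, 12.5]
tool_rot: [[-0.149, 0.989, -0.001], [0.989, 0.149, -0.002], [-0.001, -0.001, -1.0]]
wrist_force: [-0.4, -7.2, 4.9]
width: 19.9
```

>>> arm_command:
  plan:
    - [0,0,0,0.6,0,0,-0.57]
    - [0,0,0,1.2,0,0,-0.57]
    - [0,0,0,1.8,0,0,-0.57]
    - [0,0,0,2.4,0,0,-0.57]
    - [0,0,0,3,0,0,-0.57]
    - [0,0,0,3.6,0,0,-0.57]
    - [0,0,0,4.2,0,0,-0.57]
    - [0,0,0,4.8,0,0,-0.57]
    - [0,0,0,5.4,0,0,-0.57]
    - [0,0,0,6,0,0,-0.57]

```text
time_s: 13.77
eef_pos: [486.5, 165.1, 12.5]
tool_rot: [[-0.149, 0.989, -0.001], [0.989, 0.149, -0.002], [-0.002, -0.001, -1.0]]
wrist_force: [0.5, -9.5, 5.7]
width: 19.9
```

>>> arm_command:
  plan:
    - [0,0,0,0.6,0,0,-0.57]
    - [0,0,0,1.2,0,0,-0.57]
    - [0,0,0,1.8,0,0,-0.57]
    - [0,0,0,2.4,0,0,-0.57]
    - [0,0,0,3,0,0,-0.57]
    - [0,0,0,3.6,0,0,-0.57]
    - [0,0,0,4.2,0,0,-0.57]
    - [0,0,0,4.8,0,0,-0.57]
    - [0,0,0,5.4,0,0,-0.57]
    - [0,0,0,6,0,0,-0.57]

```text
time_s: 14.6
eef_pos: [485.8, 167.4, 12.5]
tool_rot: [[-0.146, 0.989, -0.002], [0.989, 0.146, -0.007], [-0.006, -0.003, -1.0]]
wrist_force: [1.0, -19.2, 10.9]
width: 19.9
```

>>> arm_command:
  plan:
    - [0,0,0,0.5,0,0,-0.57]
    - [0,0,0,1,0,0,-0.57]
    - [0,0,0,1.5,0,0,-0.57]
    - [0,0,0,2,0,0,-0.57]
    - [0,0,0,2.5,0,0,-0.57]
    - [0,0,0,3,0,0,-0.57]
    - [0,0,0,3.5,0,0,-0.57]
    - [0,0,0,4,0,0,-0.57]
    - [0,0,0,4,0,0,-0.57]
    - [0,0,0,4,0,0,-0.57]

```text
time_s: 15.43
eef_pos: [485.2, 172.0, 12.5]
tool_rot: [[-0.147, 0.989, -0.002], [0.989, 0.147, -0.006], [-0.006, -0.002, -1.0]]
wrist_force: [0.7, -18.2, 10.3]
width: 19.9
```

```bash
python3 - <<'E'
from h import *
go(92.5,-2,12)
print(arm.observe()["wrist_force"])
w=save("wrist","j0.png"); e=save("scene","j2.png"); s=save("top","j1.png")
print([(c,w2l(P,w).round(1),w[2]) for c,w in pp("block","scene",3)])
a=cv2.imread("pics/i1.png")[...,::-1]
r=lambda s:cv2.resize(s[197:237,128:178],(400,300),interpolation=cv2.INTER_CUBIC)
c=np.hstack([cv2.resize(w,(400,300)),cv2.resize(e[160:235,300:400],(400,300),interpolation=cv2.INTER_CUBIC)])
c=np.vstack([c,np.hstack([r(a),r(s)])])
cv2.imwrite("pics/j.png",c[...,::-1])
E
```

```text
shift [5.3 2.1 0.5] rz -0.0049 lane now [87.2  0.2] z 12.5 t 15.4333
[  0.66724526 -18.19432676  10.32974992]
[(0.85, array([-253.1,  208.4]), np.float64(3.9)), (0.62, array([148.2,   1.8]), np.float64(11.0)), (0.58, array([-390.9,  -84.8]), np.float64(0.5))]
```

View pics/j.png

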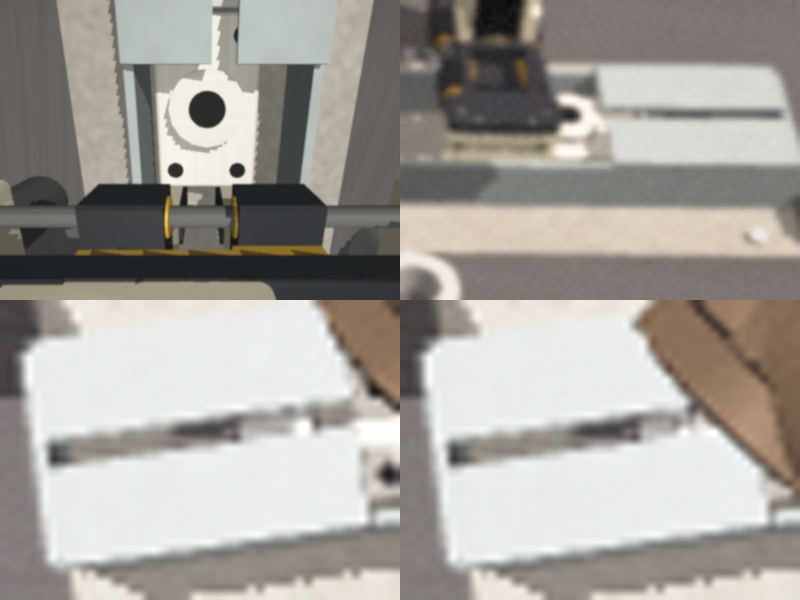

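```bash
python3 - <<'E'
from h import *
xs=np.arange(176,296,4)
print("x",xs.tolist())
for z in (30,):
  for f in ("a","i1","j1"):
    g=cv2.imread(f"pics/{f}.png",0).astype(np.float32)
    prof=[]
    for x in xs:
        q=proj("top",l2w(P,[(x,y,46) for y in (-9,-8,-7)])).astype(np.float32)
        prof.append(int(cv2.remap(g,q[None,:,0],q[None,:,1],cv2.INTER_LINEAR).mean()))
    print(f,prof)
M,R,T=cal("top"); print("cam lane",w2l(P,(-R.T@T)),(-R.T@T)[2])
E
```

```text
x [176, 180, 184, 188, 192, 196, 200, 204, 208, 212, 216, 220, 224, 228, 232, 236, 240, 244, 248, 252, 256, 260, 264, 268, 272, 276, 280, 284, 288, 292]
a [164, 175, 163, 229, 248, 202, 192, 204, 210, 195, 162, 155, 168, 162, 171, 171, 163, 178, 183, 181, 175, 179, 183, 191, 184, 188, 179, 170, 163, 166]
i1 [166, 178, 166, 230, 248, 203, 196, 207, 210, 199, 163, 158, 170, 165, 174, 173, 163, 181, 187, 184, 180, 183, 185, 193, 187, 191, 180, 171, 165, 168]
j1 [148, 123, 158, 226, 231, 228, 224, 208, 210, 197, 164, 155, 169, 163, 174, 174, 162, 181, 185, 183, 177, 180, 183, 193, 186, 187, 179, 171, 166, 168]
cam lane [-51.87877242 155.23165121] 1649.139735682912
```

```bash
python3 - <<'E'
from h import *
xs=np.arange(172,296,4)
print("x",xs.tolist())
for f in ("i1","j1"):
  g=cv2.imread(f"pics/{f}.png",0).astype(np.float32)
  for y in (-15,-12,-9,-6,-3,0):
    q=proj("top",l2w(P,[(x,y,48) for x in xs])).astype(np.float32)
    print(f,y,cv2.remap(g,q[None,:,0],q[None,:,1],cv2.INTER_LINEAR)[0].astype(int).tolist())
E
```

```text
x [172, 176, 180, 184, 188, 192, 196, 200, 204, 208, 212, 216, 220, 224, 228, 232, 236, 240, 244, 248, 252, 256, 260, 264, 268, 272, 276, 280, 284, 288, 292]
i1 -15 [149, 147, 151, 130, 161, 165, 150, 160, 157, 154, 148, 102, 89, 89, 87, 84, 78, 92, 130, 144, 147, 144, 140, 147, 144, 139, 140, 139, 121, 98, 139]
i1 -12 [140, 138, 143, 118, 207, 216, 183, 171, 170, 169, 171, 125, 115, 88, 92, 103, 112, 120, 130, 139, 142, 143, 143, 142, 138, 136, 141, 143, 123, 88, 120]
i1 -9 [163, 142, 150, 137, 238, 241, 190, 177, 190, 197, 188, 135, 120, 137, 141, 154, 150, 129, 150, 163, 168, 163, 159, 153, 164, 166, 173, 157, 129, 122, 148]
i1 -6 [211, 212, 223, 199, 235, 243, 222, 227, 228, 224, 215, 206, 220, 213, 198, 205, 210, 216, 223, 212, 208, 211, 221, 227, 221, 211, 216, 217, 225, 208, 204]
i1 -3 [233, 234, 235, 234, 236, 238, 234, 235, 235, 234, 232, 232, 235, 235, 232, 234, 234, 233, 233, 232, 232, 232, 235, 234, 234, 233, 233, 233, 233, 232, 231]
i1 0 [237, 236, 236, 236, 236, 236, 236, 236, 236, 234, 235, 234, 236, 236, 236, 237, 237, 235, 234, 234, 234, 234, 236, 235, 236, 235, 235,
[... 282 characters left out ...]
140, 142, 141, 137, 139, 136, 141, 144, 123, 88, 119]
j1 -9 [152, 147, 124, 134, 207, 224, 222, 210, 190, 196, 188, 135, 115, 134, 141, 153, 151, 128, 151, 163, 167, 160, 155, 150, 166, 165, 170, 156, 128, 125, 147]
j1 -6 [153, 146, 114, 201, 242, 234, 234, 235, 229, 225, 214, 206, 218, 214, 196, 205, 210, 214, 223, 210, 207, 210, 220, 226, 221, 210, 213, 217, 225, 208, 204]
j1 -3 [153, 121, 145, 232, 239, 236, 235, 236, 235, 233, 231, 232, 234, 234, 233, 233, 233, 232, 234, 232, 231, 232, 234, 236, 233, 232, 233, 233, 233, 232, 230]
j1 0 [139, 120, 208, 236, 236, 236, 236, 236, 236, 236, 233, 235, 236, 237, 236, 236, 236, 235, 234, 234, 234, 234, 235, 236, 235, 234, 234, 235, 235, 231, 233]
```

The slot profile fits the bright plunger plate, first at x about 190, having moved in about 5–6 mm. The dark housing is fixed. Force agrees: contact came at world y of about 166.5, and the TCP is at 172 now. It needs about 4.5 mm more.

>>> arm_command:
  plan:
    - [0,0,0,0.5,0,0,-0.57]
    - [0,0,0,1,0,0,-0.57]
    - [0,0,0,1.5,0,0,-0.57]
    - [0,0,0,2,0,0,-0.57]
    - [0,0,0,2.5,0,0,-0.57]
    - [0,0,0,3,0,0,-0.57]
    - [0,0,0,3.5,0,0,-0.57]
    - [0,0,0,4,0,0,-0.57]
    - [0,0,0,4.5,0,0,-0.57]
    - [0,0,0,4.5,0,0,-0.57]

```text
time_s: 16.47
eef_pos: [484.5, 176.3, 12.5]
tool_rot: [[-0.147, 0.989, -0.002], [0.989, 0.147, -0.006], [-0.006, -0.003, -1.0]]
wrist_force: [1.4, -17.4, 11.4]
width: 19.7
```

>>> arm_command:
  plan:
    - [0,0,0,-2,0,0,-0.57]
    - [0,0,0,-4,0,0,-0.57]
    - [0,0,0,-6,0,0,-0.57]
    - [0,0,0,-8,0,0,-0.57]
    - [0,0,0,-8,0,0,-0.57]
    - [0,0,0,-8,0,0,-0.57]
    - [0,0,0,-8,0,-10,-0.57]
    - [0,0,0,-8,0,-25,-0.57]
    - [0,0,0,-8,0,-50,-0.57]
    - [0,0,0,-8,0,-80,-0.57]

```text
time_s: 17.3
eef_pos: [484.6, 173.4, 93.2]
tool_rot: [[-0.151, 0.988, -0.003], [0.989, 0.151, -0.0], [-0.0, -0.003, -1.0]]
wrist_force: [1.3, 0.6, 0.3]
width: 19.6
```

>>> arm_command:
  plan:
    - [0,0,0,0,0,-30,-0.57]
    - [0,0,0,0,0,-70,-0.57]
    - [0,0,0,-30,0,-100,-0.57]
    - [0,0,0,-70,0,-110,-0.57]
    - [0,0,0,-110,0,-110,-0.57]
    - [0,0,0,-150,0,-110,-0.57]
    - [0,0,0,-190,0,-110,-0.57]
    - [0,0,0,-230,0,-110,-0.57]
    - [0,0,0,-260,0,-110,-0.57]
    - [0,0,0,-260,0,-110,-0.57]

```text
time_s: 18.13
eef_pos: [525.0, -91.3, 203.2]
tool_rot: [[-0.142, 0.99, 0.0], [0.99, 0.142, -0.003], [-0.003, -0.0, -1.0]]
wrist_force: [-0.3, 0.9, -1.2]
width: 19.7
```

```bash
python3 - <<'E'
from h import *
go(0,0,200)
s=save("top","k1.png"); e=save("scene","k2.png")
xs=np.arange(172,228,4)
for f in ("i1","j1","k1"):
  g=cv2.imread(f"pics/{f}.png",0).astype(np.float32)
  for y in (-12,-9):
    q=proj("top",l2w(P,[(x,y,48) for x in xs])).astype(np.float32)
    print(f,y,cv2.remap(g,q[None,:,0],q[None,:,1],cv2.INTER_LINEAR)[0].astype(int).tolist())
for n in("top","scene"):
  print(n,[(t,[(c,w2l(P,w).round(1),w[2]) for c,w in pp(t,n,3)]) for t in("block_tail","flap_tip")])
c=np.vstack([cv2.resize(s[185:245,125:245],(600,300),interpolation=cv2.INTER_CUBIC),cv2.resize(e[155:225,270:410],(600,300),interpolation=cv2.INTER_CUBIC)])
cv2.imwrite("pics/k.png",c[...,::-1])
E
```

```text
shift [179.1  -1.1   2.6] rz -0.01 lane now [-179.1    0.7] z 203.2 t 18.1333
i1 -12 [140, 138, 143, 118, 207, 216, 183, 171, 170, 169, 171, 125, 115, 88]
i1 -9 [163, 142, 150, 137, 238, 241, 190, 177, 190, 197, 188, 135, 120, 137]
j1 -12 [150, 143, 135, 105, 148, 193, 172, 150, 166, 169, 172, 123, 111, 86]
j1 -9 [152, 147, 124, 134, 207, 224, 222, 210, 190, 196, 188, 135, 115, 134]
k1 -12 [210, 200, 205, 208, 197, 201, 157, 168, 182, 172, 171, 124, 112, 90]
k1 -9 [239, 240, 234, 233, 222, 232, 202, 210, 226, 200, 191, 137, 122, 139]
top [('block_tail', [(0.95, array([-361.5,  -52.8]), np.float64(12.6)), (0.79, array([104.,  -4.]), np.float64(15.0))]), ('flap_tip', [(0.52, array([ 2. , 27.2]), np.float64(26.9))])]
scene [('block_tail', [(0.81, array([100.4,   1.5]), np.float64(22.2)), (0.73, array([-358.6,  -47.5]), np.float64(12.6)), (0.68, array([-288. ,  168.9]), np.float64(18.1))]), ('flap_tip', [(0.47, array([-3.6, 34.1]), np.float64(31.6))])]
```

View pics/k.png

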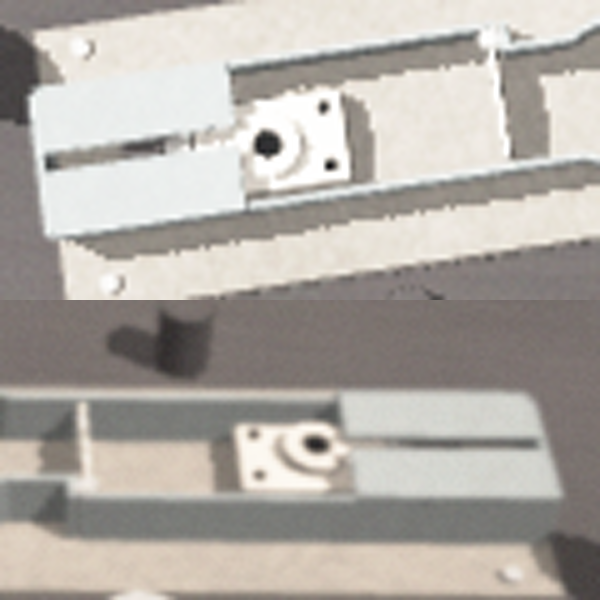

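The flap is shut at (500,100). The block lies flat and square with its tail at about 101 mm, and the plunger plate has moved about 10–12 mm. The robot is clear, so I'm handing in.

```bash
python3 -c "
from h import *
print(sign_off())"
```

```text
the job is handed in; nothing more can be done
None
```

The aluminium block is in the bay with the plunger pushed in by about a centimetre. The flap is shut behind it, and I handed the job in at about 18 s of the 45 s allowed.

I pushed the block along the lane floor with two fingertips on its tail face. Once the plunger was in, I backed off a few mm and lifted the fingers straight out behind the block.

**Last checks**
- **Flap:** it shows shut in both the top and scene pictures. The flap tip was found at lane x +2 mm (top camera) and -4 mm (scene camera).
- **Block:** it lies flat and square, with its tail about 100–104 mm beyond the flap line. That is clear of the flap's 80 mm arc.
- **Plunger travel:** the two estimates differ slightly. The force rise and the fingers' travel after contact give about 10 mm. The plate's shift seen through the sight slot gives 10–13 mm, but that picture is coarse at about 3 mm per pixel. Both are well short of the 22 mm stop.
- **Forces:** the highest wrist force reported, read only at the end of each move, was about 22 N. The robot was clear at hand-in.

**What did not work:** my first attempt to square the block by gripping it in the pan left it about 8° off. Pushing with both fingertips then squared it.

I did not measure the other things on the bench again at the end. The arm only moved above or inside the lane, and nothing I saw in the pictures had shifted.

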